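# Draw the steel carrier from under the slide boxes

## Task

Take the perforated steel carrier by its upright grip and draw it along the bed of the loading stand, out from under the stack of three slide boxes without tipping them over, so that they settle upright in their stack on the bed behind the gate bar. Then slide it on against the stand's sliding stop and press that fully home by feel, gently (about 12 N, never over 20 N). Let go, leaving the carrier flat on the bed against the stop, and do not touch the boxes or disturb the other things.

Things in the scene. Friction and masses are not known exactly. Their poses are not given: they have to be found in the camera images.
- stand: Loading stand fixed to the bench: aluminium bed 460 x 116 x 6 mm (x -330 to 130, top at z = 6) with a grey gate bar across it. Origin on the bench under the middle of the gate bar's robot-side face; z up; the carrier is drawn along -x, roughly towards the robot. Side rails 92 mm apart (x 0 to 135, up to z = 19) guide the carrier's plate.
- carrier: Perforated steel carrier, 0.3 kg, 6 mm thick, flat on the bed. Origin on its underside below the grip; x points from grip to plate. Plate (x 80 to 205, 84 wide) under the boxes at first, its far edge 205 mm behind the grip's middle; a tongue 44 wide bears the grip and ends in the nose at x = -43 mm, which meets the stop. It takes about 3 to 10 N to draw from under the boxes, 1 to 3 N alone.
- grip (a point): Centre of the carrier's upright grip, a steel block 40 long (carrier x) x 14 thick (carrier y) x 50 mm high standing on the tongue; the point is 31 mm above the carrier's underside and 37 above the bench, the grip's top 25 mm above the point. At first 80 to 85 mm in front of the gate's face. Axes as the carrier.
- stop (a joint): Travel of the sliding stop, a steel block 40 wide, 12 high across the bed before the carrier's nose: 0 at first, 0.008 m fully home against its dark mount. Slides at about 2 N, stays where left, then rigid. Mount position varies, unmeasured: at 0 its face is 262 to 298 mm in front of the gate's front face (grip drawn 134 to 175 mm), to be found by feel; home is 8 mm further.
- box_low: Lowest grey slide box, 100 (x) x 80 x 28 mm, 0.14 to 0.26 kg, loose on the carrier's plate behind the gate bar. Origin at the centre of its underside. It rides up to 15 mm with the carrier until the gate bar holds it, and drops 6 mm onto the bed when the carrier has gone.
- box_mid: Middle slide box, same, loose on the lowest. Origin at the centre of its underside.
- box_top: Top slide box, same, loose on the middle one; the stack's top is 96 mm above the bench at the start. Origin at the centre of its underside.
- reagent: Bystander: amber bottle, 56 mm across, 110 mm high, beside the stand. Origin at the centre of its underside.
- tip_box: Bystander: pipette tip box 87 x 62 x 53 mm, beside the stand. Origin at the centre of its underside.
- marker: Bystander: marker pen 125 mm long, 15 mm thick, lying beside the bed. Origin on the bench under it.
- beaker: Bystander: glass beaker 70 mm across, 90 mm high. Origin at the centre of its underside.
- carton: Bystander: carton 60 x 45 x 95 mm. Origin at the centre of its underside.
- punch: Bystander: paper punch 110 x 50 x 62 mm. Origin at the centre of its underside.
- tube_rack: Bystander: steel tube rack 170 x 75 x 50 mm with tubes up to 98 mm high, fixed. Origin at the centre of its underside.
- gate (a point): Middle of the gate bar's robot-side face, 25 mm above the bench; axes as the stand. The bar is 8 thick (x), 110 long (y), from 16 to 34 mm above the bench, its end posts up to 46: the 6 mm carrier passes below it, the boxes are held back by it.
Mind the look-alikes: they are no part of the job. Leave any yellow look-alike of the box_top alone.

How it is judged:
On the way, in this order (a step that is already met when the one before it is completed fails the run):
1. the carrier is drawn right out from under the boxes, which stand stacked and upright on the bed behind the gate, the stop not yet pressed home (x of grip in the frame of stand below -0.208 m and angle between each of box_low, box_mid, box_top's own z axis and vertical below 0.09 rad and horizontal distance between box_low and box_mid below 0.025 m and horizontal distance between box_low and box_top below 0.025 m and z of box_low in the frame of stand below 0.009 m and x of box_low in the frame of stand between 0.045 and 0.1 m and z of box_mid in the frame of stand above 0.03 m and z of box_top in the frame of stand above 0.058 m and value of joint stop below 0.005 m), for 0.1 s.
2. the carrier's nose presses the stop fully home (at least 6.5 of its 8 mm), bearing on the stand and stop with more than 7 N in all (value of joint stop above 0.0065 m and contact force between carrier and stand above 7 N), for 0.04 s.
At the end, for the whole second after the job is handed in: Carrier flat on the bed (0.05 rad, grip within 12 mm of the midline), grip 208 mm or more in front of the gate face (far edge clear by 3); stop home (6.5 of 8 mm or more); boxes upright (0.09 rad), stacked (within 25 mm), the lowest flat on the bed, centre 45 to 100 mm behind the gate; at rest (x of grip in the frame of stand below -0.208 m and angle between each of box_low, box_mid, box_top's own z axis and vertical below 0.09 rad and horizontal distance between box_low and box_mid below 0.025 m and horizontal distance between box_low and box_top below 0.025 m and z of box_low in the frame of stand below 0.009 m and x of box_low in the frame of stand between 0.045 and 0.1 m and z of box_mid in the frame of stand above 0.03 m and z of box_top in the frame of stand above 0.058 m and z of grip in the frame of stand below 0.041 m and angle between carrier's own z axis and vertical below 0.05 rad and y of grip in the frame of stand between -0.012 and 0.012 m and value of joint stop above 0.0065 m and linear speed of each of carrier, box_low, box_mid, box_top below 0.01 m/s); the robot touches nothing.
It fails at once if a slide box tips by more than 0.35 rad (angle between any of box_low, box_mid, box_top's own z axis and vertical above 0.35 rad).
It fails at once if the carrier is forced against the stand or its stop with more than 22 N (its own weight and the boxes' included) (contact force between carrier and stand above 22 N).
It fails at once if the gripper or arm touches a slide box (contact force between any of the fingers, the arm and box_low above 1 N or contact force between any of the fingers, the arm and box_mid above 1 N or contact force between any of the fingers, the arm and box_top above 1 N).
It fails at once if a bystander is moved by more than 20 mm (distance of any of reagent, tip_box, marker, beaker, carton, punch from where it was at the start of the episode above 0.02 m).
It also fails if it takes over 48 s, if anything falls off the work surface, if the arm or the gripper's body presses on something with over 40 N, if the wrist force passes 120 N, or if a joint passes its speed limit or range.

## Robot

A 7-joint arm with a two-finger parallel gripper is mounted at the origin on the work surface. World frame = base frame: x ahead of the robot, y to its left, z up, the work surface at z = 0. Lengths are in m, angles in rad, forces in N, time in s.
With the tool pointing down it reaches from about 0.35 to 0.9 m from the base axis. Payload 8.1 kg.
Tool frame: the origin (TCP) lies between the finger pads; the fingertips stand 25 mm ahead of it and the grasp point (between the pads) lies 6 mm ahead of it; z points along the fingers, y is the direction in which the jaws open and shut (so a half turn about z gives the same grasp; the last joint's range is limited). The gripper opens to 92 mm and grips with 3 to 60 N. Pads are 19 mm wide; open, the fingers measure 130 mm over their backs; the gripper's body (75 mm by 190 mm) begins 47 mm behind the grasp point.
Start: joints at [-1.217, 0.434, 0.025, 1.573, -0.012, 1.134, -0.075], TCP at [0.276, 0.561, 0.252] pointing down, gripper open.
Joint ranges: [-2.62, 2.62], [-0.44, 2.09], [-1.27, 1.32], [0.08, 2.57], [-1.32, 4.46], [0.12, 2], [-2.74, 2.74]. Speed limits (rad/s): [2.22, 2.22, 3.01, 3.01, 3.14, 3.14, 3.14].

## Interface

Orientations are given as a rotation vector (axis times angle).
In Python, from cell import * gives the robot as it stands.
- The arm moves only by the shell command python3 -m jog 'ROWS' [FORCE]. ROWS is JSON, one flat list of numbers, 5 for each row, row after row: the finger opening in mm, from 0 to 91.8, then the shift along the tool's x, y, z in units of 40 mm (1.0 is 40 mm), then the turn about the tool's z in units of 6 degrees (1.0 is 6 degrees). A call has 1 to 20 rows; each row shifts and turns the pose as measured when the row begins, along the tool's axes as they then stand; what a row does not reach is not made up. A row lasts 1/12 s, in which the tool goes at most 41.7 mm and 7.16 degrees, less where a joint would pass 70% of its speed; a pose out of reach is approached as far as the arm can. A call is refused whole if a number of a shift passes 1 or a number of a turn 1, either way. A call with a gripper value outside its range is refused whole. The fingers move at their own pace and stop on an object; FORCE is the grip in N (left out, the last holds). Time passes only in rows, so rows that do not move let the fingers close. It gives the time, the measured TCP pose, the force and the opening at its end, in the units of the state.
- observe(): the state, without advancing time (a new reading comes with each control period).
- get_image(name): name is "scene" or "top"; returns the picture (400x640x3 uint8, red, green, blue); there is no depth.
- camera_params(name): a dict with "intrinsics" (3x3 intrinsics, pixels), "xyz" and "orientation" of the camera in the world. Camera axes: x right, y down, z forward; pixel columns grow to the right and rows downward; lengths in m; the calibration is good to about 2 mm. A picture is of the moment at which its call begins. camera_params takes no time and is no camera call.
- sign_off(): hands the job in, once; it reports no verdict.
The state is a dict: "clock": time; "joints": joint angles; "dq": joint speeds; "joint_efforts": joint torques, N m; "position": TCP position; "ee_rot": TCP orientation; "force": force on the tool from outside, world axes, zero at the start; "ft_torque": the same for the moment, N m; "width": opening from 0.0 (shut) to 1.0 (fully open).
Only numpy, scipy, OpenCV 4.12 (cv2) and the standard library are available. Lean on these libraries where they do the work, as an engineer would, in place of code of your own. Each camera call takes 0.05 s, during which the arm holds its last target. There are 200 camera calls.

## Working session

There is one attempt and no reset: what is moved stays moved. The work goes in short steps, Python scripts to look and compute and a shell command to move; the robot and the scene stay as the last step left them, time stands still between calls to the robot, and variables do not carry over. Pictures are saved under pics/ and viewed, about 8 in all and at most 12, crops included, and the job is handed in when it is done.

```bash
mkdir -p pics; ls; python3 - <<'E'
from cell import *
import cv2
for n in("scene","top"):
    im=get_image(n); cv2.imwrite(f"pics/{n}0.png",im[:,:,::-1]); print(n,camera_params(n))
print(observe())
E
```

```text
pics
scene {'intrinsics': array([[385.54140436,   0.        , 322.73122096],
       [  0.        , 385.54140436, 196.24186267],
       [  0.        ,   0.        ,   1.        ]]), 'xyz': array([1.2198519 , 0.64738446, 0.89502208]), 'orientation': array([-1.00767712, -2.44277341,  1.08020173])}
top {'intrinsics': array([[438.38983235,   0.        , 320.19808994],
       [  0.        , 438.38983235, 200.51444406],
       [  0.        ,   0.        ,   1.        ]]), 'xyz': array([0.4909067 , 0.00690145, 1.23118243]), 'orientation': array([-2.19278148,  2.17517387, -0.10192286])}
{'clock': 0.1, 'joints': array([-1.21662997,  0.43513816,  0.02494419,  1.57402241, -0.01161044,
        1.1340105 , -0.0750996 ]), 'dq': array([ 3.18556183e-05,  6.64488361e-04,  4.56029660e-04, -3.93620619e-03,
        1.96962736e-03,  3.18935063e-04,  9.65281243e-04]), 'joint_efforts': array([ 1.43147365e-03, -6.69117737e+01,  9.86932777e-01, -3.15146434e+01,
       -6.06379774e-02,  3.72739148e-02,  7.19259856e-05]), 'position': array([0.27548971, 0.56052034, 0.25102619]), 'ee_rot': array([-7.11288142e-01, -3.05978712e+00,  2.22548063e-03]), 'force': array([-0.13355782, -0.67745837, -0.00489092]), 'ft_torque': array([ 0.04688868, -0.03538145, -0.00348858]), 'width': 1.00181484180181}
```

View pics/scene0.png

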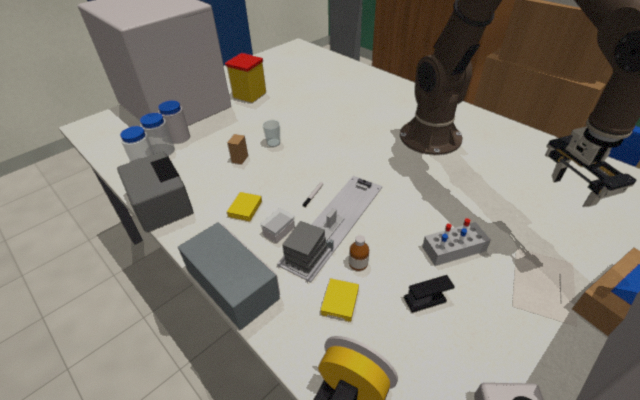

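View pics/top0.png

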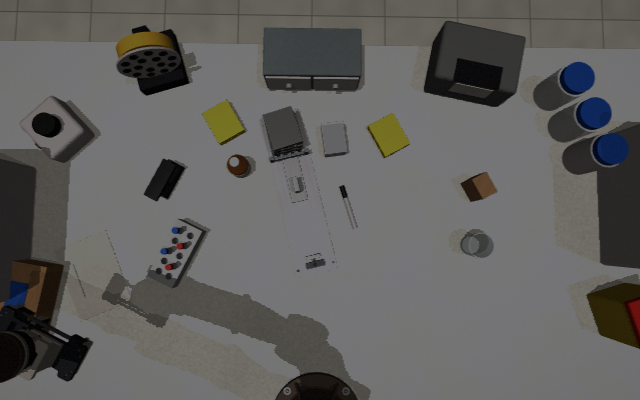

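The stand is centre-frame. The scene view shows the stack at (305,243), grip at (331,216) and stop at (363,184). The top view shows the stack at (283,130), grip at (297,184) and stop at (315,262). Possible look-alikes are the yellow boxes at top (224,122) and (388,135) and the tip box at (334,139). The upright block on the tongue at top (297,184) fits the grip description, so I'll check it in a close crop.

```bash
python3 - <<'E'
import cv2,numpy as np
t=cv2.imread("pics/top0.png")[95:280,255:345]; s=cv2.imread("pics/scene0.png")[165:285,260:400]
t=cv2.rotate(t,cv2.ROTATE_90_CLOCKWISE)
a=cv2.resize(t,None,fx=4.3,fy=4.3,interpolation=cv2.INTER_CUBIC)
a=np.clip(a*1.4,0,255).astype(np.uint8)
cv2.imwrite("pics/c0.png",a)
cv2.imwrite("pics/c1.png",cv2.resize(s,None,fx=5,fy=5,interpolation=cv2.INTER_CUBIC))
E
```

```text
(no output)
```

View pics/c0.png

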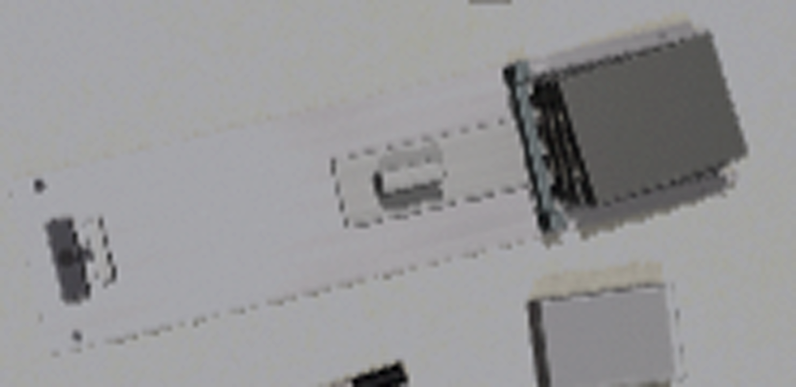

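View pics/c1.png

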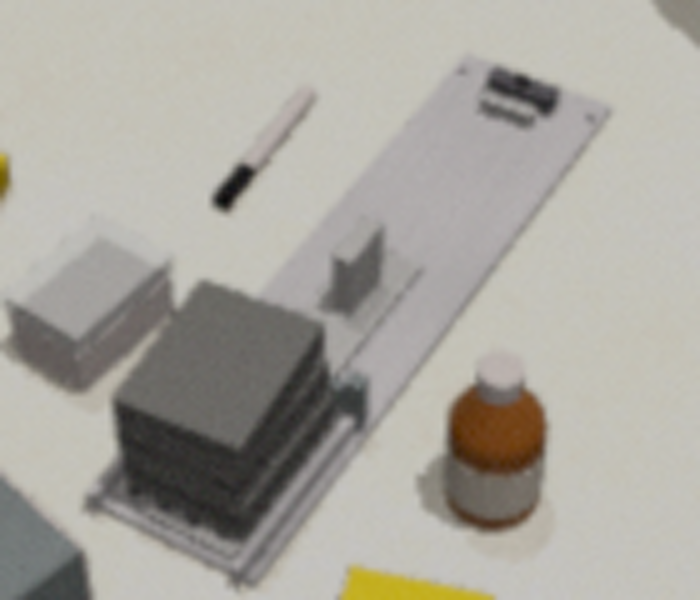

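The crops confirm it: the upright block at rotated-crop (412,178) stands on the tongue, whose nose is at x≈340. The gate bar runs from (515,72) to (550,220), and the stop and its dark mount are at (50–115, 220–300).

```bash
cat >h.py <<'E'
from cell import *
import numpy as np,cv2
from scipy.spatial.transform import Rotation as R
def ray(n,u,v,z):
    c=camera_params(n);K=c["intrinsics"];o=c["xyz"]
    d=R.from_rotvec(c["orientation"]).as_matrix()@np.linalg.solve(K,[u,v,1.]); return (o+d*(z-o[2])/d[2])[:2]
top=lambda X,Y,z:ray("top",255+Y/4.3,95+184-X/4.3,z)
sc=lambda X,Y,z:ray("scene",260+X/5,165+Y/5,z)
E
python3 - <<'E'
from h import *
np.set_printoptions(precision=4,suppress=True)
g1,g2=top(515,72,.046),top(550,220,.046); n1,n2=top(333,158,.012),top(347,225,.012)
s1,s2=top(38,185,.006),top(76,336,.006)
m1,m2=top(88,216,.02),top(105,296,.02)
b1,b2=sc(465,55,.006),sc(610,108,.006)
print("gate",g1,g2,(g1+g2)/2,np.linalg.norm(g1-g2)); print("nose",n1,n2,(n1+n2)/2); print("screws",s1,s2,(s1+s2)/2)
print("bed end",b1,b2,(b1+b2)/2)
print("grip top",top(412,178,.062), sc(358,240,.062)); print("grip top corners",sc(335,258,.062),sc(358,265,.062),sc(383,225,.062),sc(362,217,.062))
print("grip base front T",top(378,183,.04))
for a,b in((g1,g2),(n1,n2),(s1,s2),(b1,b2)):
    d=a-b; print(np.degrees(np.arctan2(-d[0],d[1])))
for A,B in(((g1+g2)/2,(n1+n2)/2),((g1+g2)/2,(s1+s2)/2),((g1+g2)/2,(b1+b2)/2)):
    d=A-B; print("axis",np.degrees(np.arctan2(d[1],d[0])),np.linalg.norm(d))
o=observe();print(R.from_rotvec(o["ee_rot"]).as_matrix())
for n,u,v in(("reagent",238,165),("marker1",343,188),("m2",355,228)): print(n,ray("top",u,v,.05 if n=="reagent" else .01))
E
```

```text
gate [0.7014 0.1282] [0.7249 0.0344] [0.7132 0.0813] 0.0966210150475817
nose [0.5887 0.0739] [0.5982 0.0306] [0.5934 0.0523]
screws [0.3989 0.0544] [ 0.4238 -0.0426] [0.4114 0.0059]
bed end [ 0.4087 -0.0517] [0.381  0.0591] [0.3949 0.0037]
grip top [0.6342 0.0594] [0.635  0.0642]
grip top corners [0.6555 0.0651] [0.65   0.0791] [0.6151 0.066 ] [0.6191 0.052 ]
grip base front T [0.6152 0.0569]
14.03403849259927
12.343847105264972
14.40870788225487
-165.9432376493795
axis 13.624344233580311 0.12321116463640852
axis 14.024959450112474 0.3110597510880674
axis 13.70741928300434 0.32763522414439794
[[-0.8975  0.4411 -0.0005]
 [ 0.4411  0.8975 -0.0013]
 [-0.0001 -0.0014 -1.    ]]
reagent [0.684  0.2191]
marker1 [ 0.6282 -0.0691]
m2 [ 0.5165 -0.1028]
```

```bash
python3 -m jog '[91.8,0,0,0,-1, 91.8,0,0,0,-1, 91.8,0,0,0,-1, 91.8,0,0,0,-1, 91.8,0,0,0,-1, 91.8,0,0,0,-1, 91.8,0,0,0,-0.7, 91.8,-0.38,-0.95,0,0, 91.8,-0.38,-0.95,0,0, 91.8,-0.38,-0.95,0,0, 91.8,-0.38,-0.95,0,0, 91.8,-0.38,-0.95,0,0, 91.8,-0.38,-0.95,0,0, 91.8,-0.38,-0.95,0,0, 91.8,-0.38,-0.95,0,0, 91.8,-0.38,-0.95,0,0, 91.8,-0.38,-0.95,0,0, 91.8,-0.38,-0.95,0,0]' 10
cat >>h.py <<'E'
def go(tgt=None,ang=14.):
    o=observe();M=R.from_rotvec(o["ee_rot"]).as_matrix();p=o["position"]
    print("t",o["clock"],"p",p.round(4),"yawx",np.degrees(np.arctan2(M[1,0],M[0,0])).round(2),"tilt",M[:,2].round(3),"F",o["force"].round(2),"w",o["width"],"j7",o["joints"][6])
    if tgt is not None: print("units",(M.T@(np.array(tgt)-p)/.04).round(3))
E
python3 -c "
from h import *
go([.633,.062,.15])"
```

```text
clock: 1.6
position: [0.5493, 0.2041, 0.2431]
ee_rot: [0.47, -3.092, 0.009]
force: [1.0, 0.5, -0.4]
width: 1.0
t 1.6 p [0.5493 0.2041 0.2431] yawx -162.7 tilt [-0.013 -0.008 -1.   ] F [ 0.95  0.46 -0.44] w 1.0003536326988163 j7 1.4192383578213281
units [-0.976 -4.005  2.33 ]
```

```bash
python3 -m jog '[91.8,-0.25,-0.95,0.5,0.5, 91.8,-0.25,-0.95,0.5,0, 91.8,-0.25,-0.95,0.5,0, 91.8,-0.25,-0.9,0.5,0, 91.8,0,0,0,0, 91.8,0,0,0,0, 91.8,0,0,0,0]'
python3 - <<'E'
from h import *
go([.633,.062,.15])
t=get_image("top")
a=cv2.resize(t[95:285,225:385,::-1],None,fx=3,fy=3,interpolation=cv2.INTER_CUBIC)
s=cv2.resize(get_image("scene")[140:280,260:400,::-1],None,fx=4,fy=4,interpolation=cv2.INTER_CUBIC)
cv2.imwrite("pics/c2.png",s)
E
```

```text
clock: 2.18
position: [0.6255, 0.061, 0.1648]
ee_rot: [0.36, -3.107, 0.019]
force: [-0.2, 0.3, 0.5]
width: 1.003
t 2.1833 p [0.6255 0.061  0.1648] yawx -166.77 tilt [-0.013 -0.014 -1.   ] F [-0.18  0.28  0.5 ] w 1.0026342374903139 j7 1.6279443403093947
units [-0.193 -0.016  0.368]
```

View pics/c2.png

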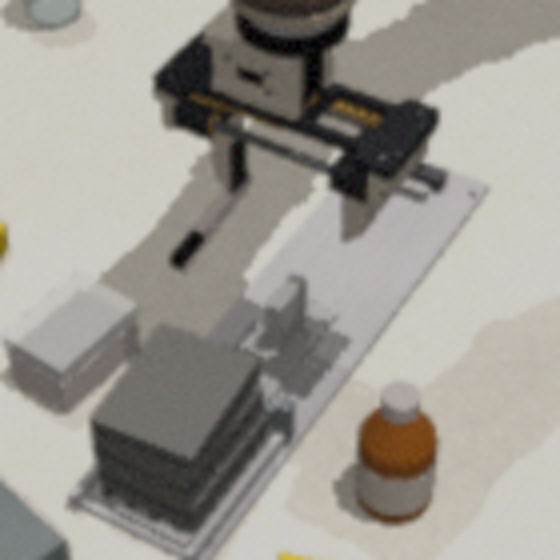

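The gripper hangs centred over the grip, at crop (285,310), with the bottle and tip box clear. Next I descend.

```bash
python3 -m jog '[60,-0.15,0,0.6,0, 60,-0.1,0,0.6,0, 60,0,0,0.5,0, 60,0,0,0.4,0, 60,0,0,0,0, 60,0,0,0,0]' 10
python3 - <<'E'
from h import *
go([.633,.062,.045])
E
```

```text
clock: 2.78
position: [0.6359, 0.077, 0.0849]
ee_rot: [0.388, -3.115, 0.008]
force: [-0.3, 0.5, 0.7]
width: 0.664
t 2.7833 p [0.6359 0.077  0.0849] yawx -165.81 tilt [-0.002 -0.005 -1.   ] F [-0.32  0.55  0.68] w 0.6635251761031595 j7 1.626332773821608
units [ 0.158 -0.342  0.999]
```

```bash
python3 -m jog '[60,0.1,-0.17,0,0, 60,0.05,-0.15,0,0, 60,0,0,0.2,0, 60,0,0,0,0, 60,0,0,0,0]'
python3 - <<'E'
from h import *
go([.633,.062,.045])
E
```

```text
clock: 3.2
position: [0.6349, 0.0641, 0.0818]
ee_rot: [-0.392, 3.112, -0.006]
force: [1.0, 0.3, 0.4]
width: 0.656
t 3.2 p [0.6349 0.0641 0.0818] yawx -165.64 tilt [ 0.005 -0.003 -1.   ] F [0.96 0.3  0.42] w 0.6555033899744384 j7 1.648201431226839
units [ 0.063 -0.035  0.921]
```

```bash
python3 -m jog '[60,0.03,-0.03,0.3,0, 60,0.02,-0.02,0.3,0, 60,0,0,0.25,0, 60,0,0,0.15,0, 60,0,0,0,0, 60,0,0,0,0]'
python3 - <<'E'
from h import *
go([.633,.062,.045])
E
```

```text
clock: 3.7
position: [0.6331, 0.061, 0.0368]
ee_rot: [-0.391, 3.114, -0.006]
force: [1.4, 0.2, 0.4]
width: 0.656
t 3.7 p [0.6331 0.061  0.0368] yawx -165.68 tilt [ 0.004 -0.003 -1.   ] F [1.43 0.23 0.41] w 0.6557457507249953 j7 1.6517061397713475
units [-0.004  0.025 -0.205]
```

```bash
python3 -m jog '[60,0,0,-0.15,0, 60,0,0,-0.05,0, 60,0,0,0,0, 60,0,0,0,0]'
python3 - <<'E'
from h import *
go([.633,.062,.045])
cv2.imwrite("pics/c3.png",cv2.resize(get_image("scene")[150:280,260:400,::-1],None,fx=4,fy=4,interpolation=cv2.INTER_CUBIC))
E
```

```text
clock: 4.03
position: [0.6334, 0.0613, 0.0459]
ee_rot: [-0.392, 3.113, -0.006]
force: [-0.1, -0.1, 0.5]
width: 0.655
t 4.0333 p [0.6334 0.0613 0.0459] yawx -165.66 tilt [ 0.004 -0.003 -1.   ] F [-0.05 -0.09  0.49] w 0.6550310832096671 j7 1.6517160949840757
units [0.006 0.019 0.023]
```

View pics/c3.png

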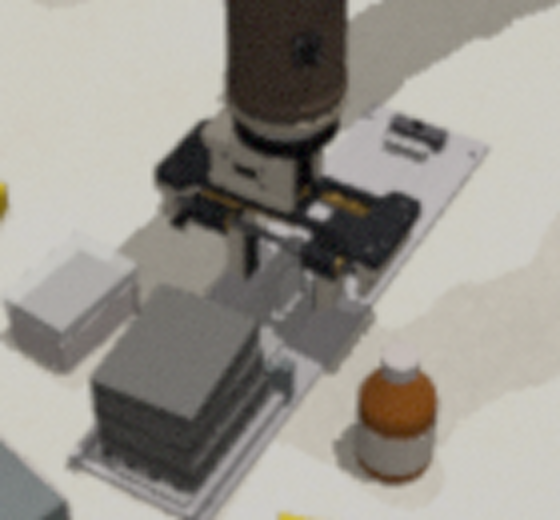

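The fingers, at crop (250,255) and (330,290), straddle the grip symmetrically and stay clear of the boxes. I'll close them.

```bash
python3 -m jog '[20,0,0,0,0, 10,0,0,0,0, 5,0,0,0,0, 5,0,0,0,0, 5,0,0,0,0, 5,0,0,0,0, 5,0,0,0,0, 5,0,0,0,0]' 25
python3 - <<'E'
from h import *
go()
E
```

```text
clock: 4.75
position: [0.6339, 0.0615, 0.0468]
ee_rot: [-0.391, 3.112, -0.006]
force: [-0.3, -0.7, 0.5]
width: 0.155
t 4.75 p [0.6339 0.0615 0.0468] yawx -165.67 tilt [ 0.006 -0.003 -1.   ] F [-0.26 -0.69  0.53] w 0.15494958685895457 j7 1.6515887806555298
```

```bash
python3 -m jog '[5,0.05,0,0,0, 5,0.08,0,0,0, 5,0.1,0,0,0, 5,0.1,0,0,0, 5,0.1,0,0,0, 5,0.1,0,0,0, 5,0.1,0,0,0, 5,0.1,0,0,0]'
python3 - <<'E'
from h import *
go()
E
```

```text
clock: 5.42
position: [0.6104, 0.056, 0.047]
ee_rot: [-0.389, 3.097, -0.003]
force: [8.7, 2.5, -7.4]
width: 0.15
t 5.4167 p [0.6104 0.056  0.047 ] yawx -165.67 tilt [ 0.02   0.001 -1.   ] F [ 8.68  2.48 -7.43] w 0.1500755132926938 j7 1.652608735804803
```

```bash
python3 -m jog '[5,0.1,0,0.015,0, 5,0.1,0,0.015,0, 5,0.1,0,0.015,0, 5,0.1,0,0.015,0, 5,0.1,0,0.015,0, 5,0.1,0,0.01,0, 5,0.1,0,0.01,0, 5,0.1,0,0.01,0]'
python3 - <<'E'
from h import *
go()
cv2.imwrite("pics/c4.png",cv2.resize(get_image("scene")[150:280,260:400,::-1],None,fx=4,fy=4,interpolation=cv2.INTER_CUBIC))
E
```

```text
clock: 6.08
position: [0.5906, 0.0517, 0.0469]
ee_rot: [-0.387, 3.067, 0.003]
force: [6.8, 0.6, -2.1]
width: 0.151
t 6.0833 p [0.5906 0.0517 0.0469] yawx -165.62 tilt [ 0.05   0.008 -0.999] F [ 6.85  0.62 -2.05] w 0.15052881189963166 j7 1.6543570775680725
```

View pics/c4.png

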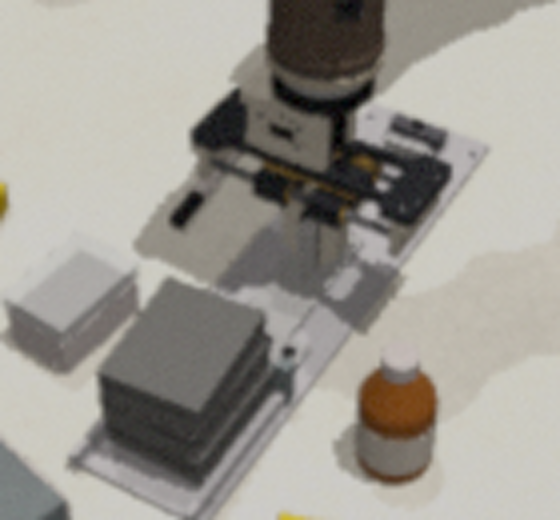

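```bash
python3 -m jog '[5,0.2,0,-0.008,0, 5,0.2,0,-0.008,0, 5,0.2,0,-0.008,0, 5,0.2,0,-0.008,0, 5,0.2,0,-0.01,0, 5,0.2,0,-0.01,0]'
python3 - <<'E'
from h import *
go()
E
```

```text
clock: 6.63
position: [0.5548, 0.043, 0.0499]
ee_rot: [-0.385, 3.039, 0.007]
force: [10.3, 1.4, -5.2]
width: 0.15
t 6.6333 p [0.5548 0.043  0.0499] yawx -165.56 tilt [ 0.077  0.014 -0.997] F [10.3   1.38 -5.23] w 0.15035943279710345 j7 1.6580121954919151
```

```bash
python3 -m jog '[5,0.2,0,0.015,0, 5,0.2,0,0.015,0, 5,0.2,0,0.015,0]'
python3 - <<'E'
from h import *
go()
cv2.imwrite("pics/c5.png",cv2.resize(get_image("scene")[150:280,260:400,::-1],None,fx=4,fy=4,interpolation=cv2.INTER_CUBIC))
E
```

```text
clock: 6.88
position: [0.5343, 0.0375, 0.0478]
ee_rot: [-0.383, 3.03, 0.008]
force: [2.8, 0.2, -0.7]
width: 0.155
t 6.8833 p [0.5343 0.0375 0.0478] yawx -165.56 tilt [ 0.086  0.016 -0.996] F [ 2.78  0.18 -0.72] w 0.15517236897736927 j7 1.6603027180363414
```

View pics/c5.png

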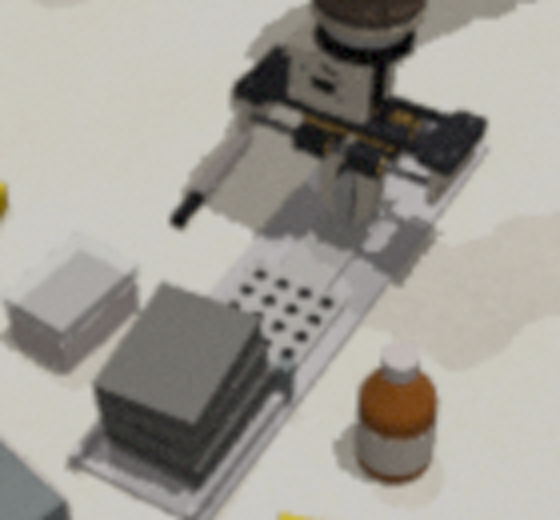

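Everything is as intended so far: the perforated plate is clear of the gate at crop (280,310), and the stack at (185,370) stands upright. I'll continue in smaller steps.

```bash
python3 -m jog '[5,0.12,0,0.005,0, 5,0.12,0,0.005,0, 5,0.12,0,0.005,0, 5,0.12,0,0.005,0]'
python3 - <<'E'
from h import *
go()
E
```

```text
clock: 7.27
position: [0.5167, 0.0328, 0.0471]
ee_rot: [-0.383, 3.023, 0.008]
force: [5.5, 1.5, 5.9]
width: 0.15
t 7.2667 p [0.5167 0.0328 0.0471] yawx -165.55 tilt [ 0.093  0.017 -0.996] F [5.46 1.48 5.85] w 0.1499297459596667 j7 1.6627121918455998
```

```bash
python3 -m jog '[5,0.1,0,-0.015,0, 5,0.1,0,-0.01,0, 5,0.05,0,-0.01,0]'
python3 - <<'E'
from h import *
go()
im=get_image("scene");cv2.imwrite("pics/c6.png",cv2.resize(im[150:280,260:400,::-1],None,fx=4,fy=4,interpolation=cv2.INTER_CUBIC))
E
```

```text
clock: 7.52
position: [0.5036, 0.0295, 0.0471]
ee_rot: [-0.384, 3.027, 0.008]
force: [1.7, 0.4, -0.5]
width: 0.156
t 7.5167 p [0.5036 0.0295 0.0471] yawx -165.52 tilt [ 0.089  0.016 -0.996] F [ 1.73  0.38 -0.49] w 0.1559552943987461 j7 1.6643556947303173
```

View pics/c6.png

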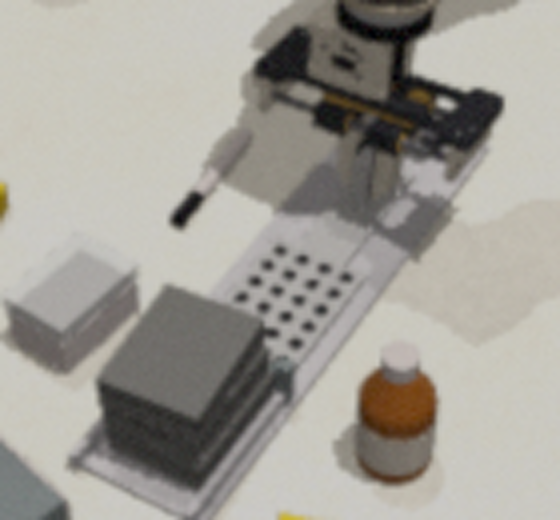

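The plate's far edge has passed the gate and the stack stands at crop (185,370). I'll let it settle, then feel for the stop slowly.

```bash
python3 -m jog '[5,0,0,0,0, 5,0,0,0,0, 5,0,0,0,0, 5,0.04,0,-0.004,0, 5,0.05,0,-0.004,0, 5,0.05,0,-0.004,0, 5,0.05,0,-0.004,0]'
python3 - <<'E'
from h import *
go()
E
```

```text
clock: 8.15
position: [0.4962, 0.0277, 0.0471]
ee_rot: [-0.384, 3.027, 0.008]
force: [2.3, 0.0, 0.5]
width: 0.153
t 8.15 p [0.4962 0.0277 0.0471] yawx -165.51 tilt [ 0.089  0.016 -0.996] F [2.35 0.04 0.54] w 0.15276262250917305 j7 1.6654130074114823
```

```bash
python3 -m jog '[5,0.05,0,-0.004,0, 5,0.05,0,-0.004,0, 5,0.05,0,-0.004,0]'; python3 -m jog '[5,0.05,0,-0.004,0, 5,0.05,0,-0.004,0]';python3 -m jog '[5,0.05,0,-0.004,0, 5,0.05,0,-0.004,0]'
```

```text
clock: 8.4
position: [0.4899, 0.0261, 0.0471]
ee_rot: [-0.384, 3.026, 0.008]
force: [2.4, 0.5, 0.3]
width: 0.152
clock: 8.57
position: [0.4855, 0.025, 0.0471]
ee_rot: [-0.384, 3.026, 0.008]
force: [2.6, 0.8, 0.2]
width: 0.152
clock: 8.73
position: [0.4814, 0.0239, 0.0471]
ee_rot: [-0.384, 3.026, 0.008]
force: [4.3, 1.3, -1.3]
width: 0.151
```

```bash
python3 -m jog '[5,0.05,0,-0.002,0]'; python3 -m jog '[5,0.05,0,-0.002,0]';python3 -m jog '[5,0.05,0,-0.002,0]'
```

```text
clock: 8.82
position: [0.4797, 0.0235, 0.0471]
ee_rot: [-0.384, 3.025, 0.008]
force: [3.9, 1.9, 0.8]
width: 0.151
clock: 8.9
position: [0.478, 0.0231, 0.0471]
ee_rot: [-0.384, 3.024, 0.008]
force: [3.7, 0.9, 1.2]
width: 0.152
clock: 8.98
position: [0.4763, 0.0226, 0.0472]
ee_rot: [-0.384, 3.023, 0.008]
force: [3.4, 0.8, 1.2]
width: 0.15
```

```bash
python3 -m jog '[5,0.05,0,-0.002,0]'; python3 -m jog '[5,0.05,0,-0.002,0]'
```

```text
clock: 9.07
position: [0.4752, 0.0223, 0.0474]
ee_rot: [-0.384, 3.021, 0.008]
force: [8.6, 2.2, -2.8]
width: 0.151
clock: 9.15
position: [0.475, 0.0223, 0.0477]
ee_rot: [-0.384, 3.018, 0.009]
force: [10.8, 2.4, -6.9]
width: 0.155
```

The motion has stopped with 11 N on the stop. I'll hold the press two more rows, easing out the lift, then relax.

```bash
python3 -m jog '[5,0.05,0,0.012,0]'; python3 -m jog '[5,0.05,0,0.012,0]'; python3 -m jog '[5,0,0,0.005,0, 5,0,0,0,0]'; python3 -c "
from h import *
go()"
```

```text
clock: 9.23
position: [0.4749, 0.0223, 0.0475]
ee_rot: [-0.384, 3.014, 0.009]
force: [7.2, 1.3, 3.8]
width: 0.147
clock: 9.32
position: [0.4749, 0.0223, 0.0475]
ee_rot: [-0.383, 3.01, 0.01]
force: [5.4, 2.1, 6.2]
width: 0.148
clock: 9.48
position: [0.4749, 0.0224, 0.0477]
ee_rot: [-0.384, 3.009, 0.01]
force: [3.5, 0.2, -0.2]
width: 0.151
t 9.4833 p [0.4749 0.0224 0.0477] yawx -165.44 tilt [ 0.106  0.02  -0.994] F [ 3.52  0.22 -0.18] w 0.15104649966970846 j7 1.67000183321109
```

```bash
python3 -m jog '[5,0.06,0,0.004,0]'; python3 -m jog '[5,0.06,0,0.004,0]'; python3 -m jog '[5,0,0,0,0, 5,0,0,0,0]'
```

```text
clock: 9.57
position: [0.4746, 0.0222, 0.0479]
ee_rot: [-0.383, 3.005, 0.01]
force: [11.5, 3.5, 1.8]
width: 0.149
clock: 9.65
position: [0.4745, 0.0222, 0.0481]
ee_rot: [-0.383, 3.001, 0.011]
force: [8.4, 2.7, -1.6]
width: 0.151
clock: 9.82
position: [0.4746, 0.0223, 0.048]
ee_rot: [-0.383, 3.0, 0.011]
force: [3.0, 1.1, 0.4]
width: 0.152
```

That press peaked at 12 N and the position did not move. Now I release and back off along the tool axis.

```bash
python3 -m jog '[30,0,0,0,0, 40,0,0,0,0, 50,0,0,0,0, 50,0,0,0,0]'; python3 -m jog '[50,0,0,-0.2,0, 50,0,0,-0.5,0, 50,0,0,-0.6,0, 50,0,0,-0.6,0, 50,0,0,-0.6,0, 50,0,0,-0.3,0, 50,0,0,0,0, 50,0,0,0,0, 50,0,0,0,0]'
python3 - <<'E'
from h import *
go()
t=get_image("top");s=get_image("scene")
a=cv2.resize(s[150:290,250:400,::-1],None,fx=4,fy=4,interpolation=cv2.INTER_CUBIC)
cv2.imwrite("pics/c7.png",a);cv2.imwrite("pics/top7.png",t[:,:,::-1])
E
```

```text
clock: 10.15
position: [0.47, 0.0211, 0.0465]
ee_rot: [-0.384, 3.009, 0.01]
force: [-0.1, 0.1, -0.3]
width: 0.393
clock: 10.9
position: [0.4528, 0.0176, 0.164]
ee_rot: [-0.384, 3.017, 0.009]
force: [-0.1, 0.4, -0.7]
width: 0.543
t 10.9 p [0.4528 0.0176 0.164 ] yawx -165.46 tilt [ 0.099  0.019 -0.995] F [-0.07  0.37 -0.73] w 0.5425735734950352 j7 1.6739050011020407
```

View pics/c7.png

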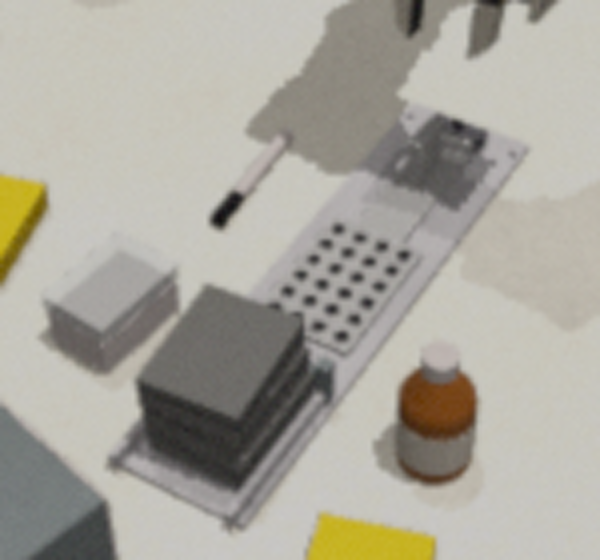

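The carrier lies flat and out of the stand, with its far edge clear of the gate at crop (345,350). The stack at (225,380) is upright, the grip is free in the gripper's shadow at (440,160), and the bystanders have not moved.

```bash
python3 -c "
from cell import *
print(sign_off())"
```

```text
the job is handed in; nothing more can be done
None
```

I drew the carrier about 164 mm out from under the boxes, pressed the sliding stop home, let go, lifted clear and handed the job in at about 11 s. No verdict was reported.

- **Draw:** the pull peaked at about 10 N while the boxes were still on the plate. After it, the stack stood upright on the bed behind the gate.
- **Stop:** the force first rose about 9 mm before the end of the travel. The carrier then stopped dead at 11 N, and a second press peaked at 12 N with almost no further movement (about 0.4 mm). The wrist force, read at the end of each move, never exceeded 13 N.
- **Last picture:** the carrier is flat with its far edge clear of the gate, the stack is upright, and the bottle, tip box and marker in view have not moved. The force on the tool was about zero after I let go.

**Caveats:**
- The tool leaned back by about 0.1 rad during the pull, pivoting on the grip, and its height rose 3 mm for a moment before I brought it back down.
- I judged the stop home by feel. The gripper's shadow hid it in the last picture, so I could not confirm it by eye.

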